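# Hang the tool tray on the forge board and stow the punch

## Robot

A 7-joint arm with a two-finger parallel gripper is mounted at the origin on the work surface. World frame = base frame: x ahead of the robot, y to its left, z up, the work surface at z = 0. Lengths are in m, angles in rad, forces in N, time in s.
With the tool pointing down it reaches from about 0.425 to 0.825 m from the base axis. Payload 3.6 kg.
Tool frame: the origin (TCP) lies midway between the tips of the shut fingers; the grasp point (between the pads) lies 19 mm behind it; z points along the fingers, y is the line along which they close (so a half turn about z gives the same grasp; the last joint's range is limited). The gripper opens to 85 mm and grips with 20 to 120 N. Pads are 22 mm wide; open, the fingers measure 114 mm over their backs; the gripper's body (76 mm by 85 mm) begins 54 mm behind the grasp point. The pads swing forward as they close: fully open they stand 13 mm farther back than shut.
Start: joints at [1.214, 0.615, -0.013, 1.423, 0.008, 1.103, -0.04], TCP at [0.211, -0.615, 0.231] pointing down, gripper open.
Joint ranges: [-3.12, 3.12], [-0.3, 2.06], [-1.34, 1.32], [0.26, 2.42], [-1.36, 4.5], [0.01, 1.98], [-2.84, 2.84]. Speed limits (rad/s): [2.79, 2.79, 3.14, 3.14, 3.14, 3.14, 3.14].

## Interface

Orientations are given as a unit quaternion [x, y, z, w].
In Python, from bench import readout, vision, bot gives the robot as it stands. The module is installed in compiled form; this text tells all that it offers.
- The arm moves only by the shell command python3 -m jog 'ROWS' [FORCE]. ROWS is JSON, a list of rows, each an object of numbers: "tx", "ty", "tz": the shift along the tool's x, y, z in cm; "roll": the turn about the tool's z in degrees; "claw": the opening, from 0 (shut) to 1 (fully open). A call has 1 to 10 rows; each row shifts and turns the commanded pose from where the row before left it, along the tool's axes as they then stand; what a row does not reach is not made up. A row lasts 1/8 s, in which the tool goes at most 62.5 mm and 10.7 degrees, less where a joint would pass 70% of its speed; a pose out of reach is approached as far as the arm can. A call with a gripper value outside its range is refused whole. The fingers move at their own pace and stop on an object; FORCE is the grip in N (left out, the last holds). Time passes only in rows, so rows that do not move let the fingers close. It gives the time, the measured TCP pose, the force, the opening and the grip force at its end, in the units of the state.
- readout.get_state(): the state, without advancing time (a new reading comes with each control period).
- vision.grab_frame(name): name is "scene" or "side" or "wrist"; returns a dict with "image" (384x512x3 uint8, red, green, blue), "fov_y" (degrees; the focal length in pixels is half the picture's height over the tangent of half this angle, whatever the lens; pixels are square), "cx", "cy" (the principal point, pixels), "position" and "attitude" of the camera in the world. Camera axes: x right, y up, looking along -z (the intrinsics and any distortion apply to the point x, -y, -z); pixel columns grow to the right and rows downward; lengths in m; the calibration is good to about 2 mm. A picture is of the moment at which its call begins. There is no depth.
- bot.sign_off(): hands the job in; it is judged then, once.
The state is a dict: "time": time; "joint_positions": joint angles; "qd": joint speeds; "joint_torque": joint torques, N m; "position": TCP position; "tcp_rot": TCP orientation; "ft_force": force on the tool from outside, world axes, zero at the start; "ft_torque": the same for the moment, N m; "opening": opening from 0.0 (shut) to 1.0 (fully open); "finger_force": force on a finger pad.
Only numpy, scipy, OpenCV 4.12 (cv2) and the standard library are available. Lean on these libraries where they do the work, as an engineer would, in place of code of your own. Each camera call takes 0.05 s, during which the arm holds its last target. There are 200 camera calls.

## Task

Hang the steel tool tray on the board by its two keyholes, on the pair of screws whose spacing matches them: pass the screw heads through the wide openings and slide the tray down until it is fully home and hangs level. Then put the short square-bodied steel punch into the hung tray, leaving the tray hanging, the other bench things where they are, and nothing in your grip.

Things in the scene. Friction and masses are not known exactly. Their poses are not given: they have to be found in the camera images.
- tray: Open steel tool tray, loose, about 0.45 kg, upright on the bench, 85 mm deep (x) by 180 mm wide (y). Origin: centre of its underside; z up. Floor 4 mm thick; front lip and side walls 40 mm high, 4 mm thick. At its back (+x) stands the keyhole plate, 110 mm high, 4 mm thick. A divider fin halves it; each compartment is 81 mm wide (y) by 77 mm long (x) inside.
- tray_hang (a point): Point on the back plate's outer face at (42.5, 0, 92) mm in the tray's frame; it meets the screw pair's origin when hung home. Keyholes at y = -45 and +45 mm: wide opening 21 mm wide, z = 60 to 81 mm (centre 70.5 mm, 21.5 mm below this point; lower corners cut off by 3.5 mm), then a slot 9 mm wide up to z = 95 mm.
- tray_grip (a point): Middle of the top edge of the tray's divider fin, at (-18, 0, 60) mm in the tray's frame: grip the fin from above, across y. It is 10 mm thick, 60 mm high and runs from the front lip (x = -39.5 mm) to x = +10.5 mm.
- wide_screws: The matching pair: two fixed steel screws 90 mm apart, level, in the board. Origin: on the board's front face, midway between them. x points into the board, y through both screws, z up. Shanks 6 mm diameter, 7 mm clear of the board; heads 14 mm diameter, 4 mm thick (front at x = -11 mm). The tray hung home has the same axes, with up to 3 mm slack in x and 1.5 mm in y.
- narrow_screws: The wrong pair: the same screws but 50 mm apart, elsewhere on the same board; axes and origin as for the wide pair.
- board: Upright fixed plywood tool board, 400 mm wide (y), 260 mm high, 18 mm thick. Origin: centre of its underside; its front face, where the screws are, is at x = -9 mm and faces -x.
- punch: Short steel punch, loose, 0.17 kg, lying on the bench: square body 22 x 22 mm in section for 40 mm (x = -30 to +10 mm), stepping down to 16 mm square and a 10 mm square nose that ends at x = +30 mm. Origin: centre of its underside at midlength; x along it, z up.
- punch_center (a point): Centre of the punch at midlength, 11 mm above its underside.
- drift: Bystander: round tapered steel drift standing on end, 32 mm diameter, 58 mm high. Origin: centre of its foot.
- die: Bystander: flat steel die 55 x 42 mm and 24 mm high with a ridge. Origin: centre of its underside.
- tin: Bystander: closed metal tin, 72 mm diameter, 90 mm high, standing in front of the board. Origin: centre of its foot.
- hammer: Bystander: hammer lying along its x at the edge of the work. Origin: under the middle of its length.
Not all that is in view belongs to the job. Leave any green or white look-alike of the punch alone.

How it is judged:
By the outcome, as a careful person would: the job done as asked, in the order asked, and still so for the second after the job is handed in, with the robot touching nothing.
It also fails if it takes over 64 s, if anything falls off the work surface, if the arm or the gripper's body presses on something with over 40 N, if the wrist force passes 120 N, or if a joint passes its speed limit or range.

## Working session

There is one attempt and no reset: what is moved stays moved. The work goes in short steps, Python scripts to look and compute and a shell command to move; the robot and the scene stay as the last step left them, time stands still between calls to the robot, and variables do not carry over. Pictures are saved under pics/ and viewed, at most 10 in all, crops included, and the job is handed in when it is done.

```bash
mkdir -p pics; cat > h.py <<'E'
import numpy as np, cv2
from bench import readout, vision, bot
from scipy.spatial.transform import Rotation as R
def grab(n,save=None):
    f=vision.grab_frame(n)
    if save: cv2.imwrite(f'pics/{save}.png',cv2.cvtColor(f['image'],cv2.COLOR_RGB2BGR))
    return f
def att(a):
    a=np.array(a); return a if a.shape==(3,3) else R.from_quat(a).as_matrix()
def ray(f,u,v):
    F=192/np.tan(np.radians(f['fov_y'])/2)
    d=att(f['attitude'])@np.array([(u-f['cx'])/F,-(v-f['cy'])/F,-1.])
    return np.array(f['position']),d/np.linalg.norm(d)
def plane(f,u,v,z,ax=2):
    p,d=ray(f,u,v); return p+d*(z-p[ax])/d[ax]
def proj(f,P):
    F=192/np.tan(np.radians(f['fov_y'])/2)
    c=att(f['attitude']).T@(np.array(P)-np.array(f['position']))
    return np.array([f['cx']-F*c[0]/c[2],f['cy']+F*c[1]/c[2]])
def tri(f1,a,f2,b):
    p,d=ray(f1,*a);q,e=ray(f2,*b)
    s=np.linalg.lstsq(np.c_[d,-e],q-p,rcond=None)[0]
    A=p+d*s[0];B=q+e*s[1]; return (A+B)/2,np.linalg.norm(A-B)
E
python3 - <<'E'
from h import *
np.set_printoptions(precision=4,suppress=True)
ims=[]
for n in ['scene','side','wrist']:
    f=grab(n,n+'0'); print(n,{k:v for k,v in f.items() if k!='image'})
a,b=[cv2.imread(f'pics/{n}0.png') for n in('scene','side')]
print(readout.get_state())
E
```

```text
scene {'fov_y': 53.25027541247659, 'cx': 250.8030776882569, 'cy': 183.17999177553372, 'position': array([ 0.9646, -0.6525,  0.9426]), 'attitude': array([0.3257, 0.1234, 0.3264, 0.8787])}
side {'fov_y': 56.09243665840042, 'cx': 256.3493032129751, 'cy': 192.64771587120458, 'position': array([-0.0406,  0.5334,  0.6371]), 'attitude': array([-0.1792,  0.4639,  0.8085, -0.3145])}
wrist {'fov_y': 63.39833050189658, 'cx': 253.76026104870022, 'cy': 191.8655162328954, 'position': array([ 0.2716, -0.5935,  0.3724]), 'attitude': array([-0.1067,  0.0776, -0.5762,  0.8066])}
{'time': 0.15, 'joint_positions': array([ 1.2145,  0.6158, -0.0126,  1.4245,  0.0081,  1.1034, -0.0404]), 'qd': array([ 0.0009, -0.0027, -0.    , -0.0051, -0.0013,  0.0003,  0.0011]), 'joint_torque': array([  0.001 , -46.966 ,   0.2595, -17.125 ,   0.0099,   0.0071,
         0.    ]), 'position': array([ 0.2103, -0.6144,  0.2304]), 'tcp_rot': array([ 0.9864,  0.1642, -0.0002, -0.001 ]), 'ft_force': array([-0.3502, -0.1681, -0.4853]), 'ft_torque': array([ 0.0266, -0.0026, -0.0162]), 'finger_force': 0.0, 'opening': 0.9999608599061437}
```

View pics/scene0.png

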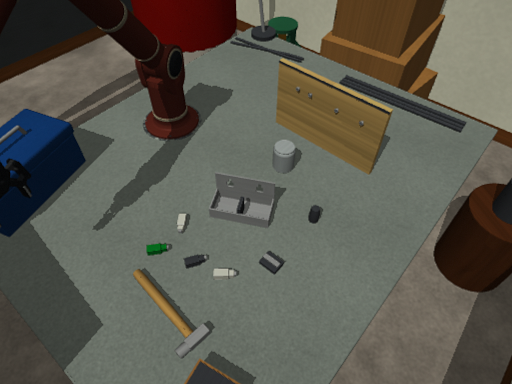

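View pics/side0.png

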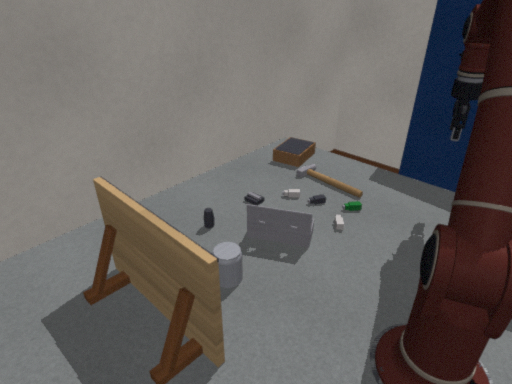

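Scene view: tray at about (243,205), board with screws at (298,90), (311,95), (336,110), (361,124). There are four candidates for the punch: dark (196,260), green (158,248), white (182,222) and white (225,272). The dark steel one fits, since green and white are look-alikes. I'll enlarge to confirm.

```bash
python3 - <<'E'
import cv2,numpy as np
a=cv2.imread('pics/scene0.png')
r=lambda x0,y0,x1,y1,s:cv2.resize(a[y0:y1,x0:x1],None,fx=s,fy=s,interpolation=cv2.INTER_CUBIC)
o=np.zeros((600,800,3),np.uint8)
b=r(268,55,398,175,3.0); o[:360,:390]=b          # x=268+u/3,y=55+v/3
t=r(200,165,290,235,4.5); o[:t.shape[0],392:392+t.shape[1]]=t   # x=200+(u-392)/4.5,y=165+v/4.5
p=r(140,205,290,283,3.0); o[362:362+p.shape[0],:p.shape[1]]=p  # x=140+u/3,y=205+(v-362)/3
s=cv2.imread('pics/side0.png')[180:245,235:320]; s=cv2.resize(s,None,fx=4,fy=4,interpolation=cv2.INTER_CUBIC); o[330:330+260,455:455+340]=s
cv2.imwrite('pics/crop0.png',o)
E
```

```text
(no output)
```

View pics/crop0.png

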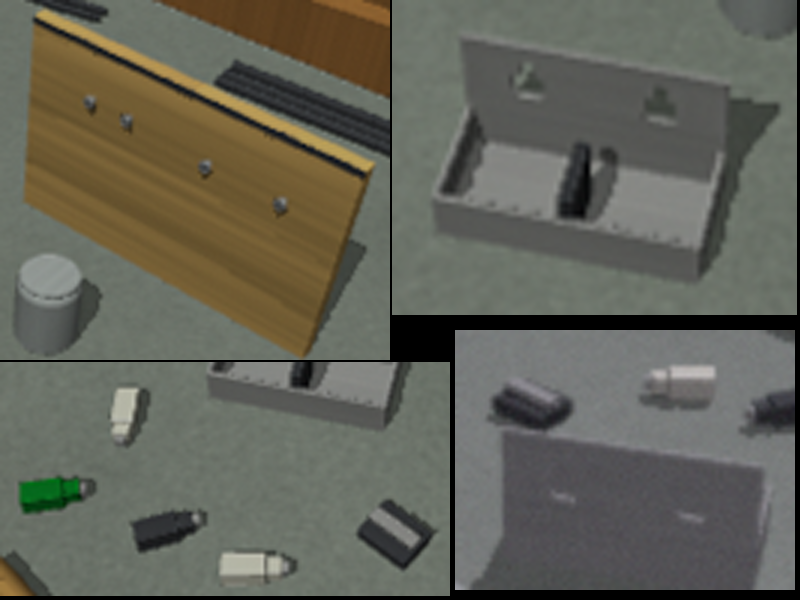

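The crop confirms the dark stepped punch at (196,260). The screw pixels are (297.7,89.3), (310,95.3), (336.7,111) and (361.3,123.3). The right-hand pair looks like the wide one.

```bash
python3 - <<'E'
from h import *
np.set_printoptions(precision=4,suppress=True)
import pickle
f=grab('scene');g=grab('side'); pickle.dump((f,g),open('sg.pkl','wb'))
BL=plane(f,276,121.7,0);BR=plane(f,369.7,174,0)
print('board bot',BL,BR,np.linalg.norm(BL-BR))
yv=(BL-BR)/np.linalg.norm(BL-BR); n=np.array([yv[1],-yv[0],0]) # candidate into-board
print('yaw',np.degrees(np.arctan2(yv[1],yv[0])),n)
def onb(u,v,off=0):
    p,d=ray(f,u,v); return p+d*((BL+n*off-p)@n)/(d@n)
for uv in [(280.7,61.7),(390,113)]: print('top',onb(*uv))
S=[onb(*uv,-.011) for uv in [(297.7,89.3),(310,95.3),(336.7,111),(361.3,123.3)]]
print(np.array(S)); print([np.linalg.norm(S[i]-S[j]) for i,j in [(0,1),(0,2),(1,2),(2,3),(1,3)]])
print('tray tri',*[tri(f,a,g,b) for a,b in [((215.1,172.8),(312.75,214)),((274.9,183.9),(247,205))]])
T=[plane(f,u,v,z) for u,v,z in [(215.1,172.8,.11),(274.9,183.9,.11),(209.1,209,.04),(267.8,219.9,.04),(209.6,216.6,0),(268.7,227.2,0)]]
print(np.array(T)); print([np.linalg.norm(T[i]-T[i+1]) for i in(0,2,4)])
hsv=cv2.cvtColor(f['image'],cv2.COLOR_RGB2HSV); m=((hsv[...,2]<62)*255).astype(np.uint8)
k=np.zeros_like(m);k[248:270,180:213]=1; m*=k
c=max(cv2.findContours(m,0,1)[0],key=cv2.contourArea); print('punch',cv2.minAreaRect(c))
for u,v in [(185,258),(188,266.5),(203.5,263),(201.5,254.5),(208,258)]: print(plane(f,u,v,.011))
r=cv2.minAreaRect(c)
print('side dark', )
E
```

```text
board bot [0.3023 0.2528 0.    ] [0.7029 0.2463 0.    ] 0.400633080796736
yaw 179.07030397269548 [0.0162 0.9999 0.    ]
top [0.3071 0.2527 0.2552]
top [0.701  0.2464 0.2542]
[[0.3914 0.2404 0.1936]
 [0.4408 0.2396 0.1939]
 [0.5442 0.2379 0.1851]
 [0.632  0.2365 0.1849]]
[np.float64(0.04941662373486913), np.float64(0.15305868568541225), np.float64(0.10378107825310919), np.float64(0.08786736553864491), np.float64(0.19148484789934622)]
tray tri (array([ 0.3841, -0.15  ,  0.1088]), np.float64(0.003837412361985)) (array([ 0.5443, -0.0678,  0.1069]), np.float64(0.0026729416556745965))
[[ 0.3867 -0.1498  0.11  ]
 [ 0.5468 -0.069   0.11  ]
 [ 0.4255 -0.2222  0.04  ]
 [ 0.5811 -0.14    0.04  ]
 [ 0.423  -0.2225  0.    ]
 [ 0.5828 -0.136   0.    ]]
[np.float64(0.1793855435252797), np.float64(0.17604397933263194), np.float64(0.18171128702541287)]
punch ((194.73533630371094, 260.4411926269531), (9.943960189819336, 20.615528106689453), 75.96376037597656)
[ 0.4769 -0.371   0.011 ]
[ 0.5022 -0.3835  0.011 ]
[ 0.5265 -0.3487  0.011 ]
[ 0.5034 -0.3337  0.011 ]
[ 0.5249 -0.3298  0.011 ]
side dark
```

```bash
cat >> h.py <<'E'
def go(P,az=None):
    """shift (cm, tool axes) and roll (deg) from the measured pose to TCP P with tool x azimuth az"""
    s=readout.get_state();r=R.from_quat(s['tcp_rot']).as_matrix()
    a=np.degrees(np.arctan2(r[1,0],r[0,0])); d=r.T@(np.array(P)-s['position'])*100
    print('t',round(s['time'],2),'pos',s['position'].round(4),'az',round(a,2),'tilt',np.degrees(r[:2,2]).round(2),'F',s['ft_force'].round(1),'T',s['ft_torque'].round(2),'op',round(s['opening'],3),'ff',round(s['finger_force'],1),'q7',s['joint_positions'][6].round(2))
    print('  tx,ty,tz',d.round(2),'roll',None if az is None else round(-(az-a),2))
E
python3 -m jog '[{"tx":4.6,"ty":-3.75,"tz":-0.8},{"tx":4.6,"ty":-3.75,"tz":-0.8},{"tx":4.6,"ty":-3.75,"tz":-0.8},{"tx":4.6,"ty":-3.75,"tz":-0.8},{"tx":4.6,"ty":-3.75,"tz":-0.8},{"tx":4.6,"ty":-3.75,"tz":-0.8},{"tx":4.6,"ty":-3.75,"tz":-0.8},{"tx":4.6,"ty":-3.75,"tz":-0.8},{"tx":4.6,"ty":-3.75,"tz":-0.8}]'
python3 -c "
from h import *
go([.493,-.16,.3],116.8)"
```

```text
t 0.25 pos [ 0.2104 -0.6146  0.2307] az 18.9 tilt [-0.02  0.07] F [-0.1 -0.3  0.7] T [-0.   -0.01  0.04] op 0.998 ff 0.0 q7 -0.04
  tx,ty,tz [ 41.46 -33.87  -6.88] roll -97.9validation failed for argument at $[0]...
```

```bash
python3 -m jog '[{"tx":4.6,"ty":-3.75,"tz":-0.8,"roll":0,"claw":1},{"tx":4.6,"ty":-3.75,"tz":-0.8,"roll":0,"claw":1},{"tx":4.6,"ty":-3.75,"tz":-0.8,"roll":0,"claw":1},{"tx":4.6,"ty":-3.75,"tz":-0.8,"roll":0,"claw":1},{"tx":4.6,"ty":-3.75,"tz":-0.8,"roll":0,"claw":1},{"tx":4.6,"ty":-3.75,"tz":-0.8,"roll":0,"claw":1},{"tx":4.6,"ty":-3.75,"tz":-0.8,"roll":0,"claw":1},{"tx":4.6,"ty":-3.75,"tz":-0.8,"roll":0,"claw":1},{"tx":4.6,"ty":-3.75,"tz":-0.8,"roll":0,"claw":1}]'
python3 -c "
from h import *
go([.493,-.16,.3],116.8)"
```

```text
time: 1.38
position: [0.4936, -0.1599, 0.3038]
tcp_rot: [0.986, 0.164, 0.0, 0.0]
ft_force: [0.5, -0.8, 0.2]
opening: 1.005
finger_force: 0.0
t 1.38 pos [ 0.4936 -0.1599  0.3038] az 18.88 tilt [ 0.03 -0.02] F [ 0.5 -0.8  0.2] T [-0.04 -0.06 -0.06] op 1.005 ff 0.0 q7 -1.02
  tx,ty,tz [-0.06 -0.01  0.38] roll -97.92
```

```bash
python3 -m jog '[{"tx":0,"ty":0,"tz":0,"roll":-9.8,"claw":1},{"tx":0,"ty":0,"tz":0,"roll":-9.8,"claw":1},{"tx":0,"ty":0,"tz":0,"roll":-9.8,"claw":1},{"tx":0,"ty":0,"tz":0,"roll":-9.8,"claw":1},{"tx":0,"ty":0,"tz":0,"roll":-9.8,"claw":1},{"tx":0,"ty":0,"tz":0,"roll":-9.8,"claw":1},{"tx":0,"ty":0,"tz":0,"roll":-9.8,"claw":1},{"tx":0,"ty":0,"tz":0,"roll":-9.8,"claw":1},{"tx":0,"ty":0,"tz":0,"roll":-9.8,"claw":1},{"tx":0,"ty":0,"tz":0,"roll":-9.8,"claw":1}]' 40
python3 -c "
from h import *
go([.493,-.16,.3],116.8); f=grab('wrist','w1')
im=cv2.imread('pics/w1.png')
import pickle;pickle.dump(f,open('w1.pkl','wb'))
print(proj(f,[.493,-.16,.06]),f['position'])"
```

```text
time: 2.62
position: [0.4927, -0.1616, 0.3032]
tcp_rot: [0.521, 0.854, -0.0, -0.0]
ft_force: [0.8, 1.2, -0.1]
opening: 1.003
finger_force: 0.0
t 2.62 pos [ 0.4927 -0.1616  0.3032] az 117.21 tilt [-0.02 -0.  ] F [ 0.8  1.2 -0.1] T [ 0.01 -0.03  0.02] op 1.003 ff 0.0 q7 0.54
  tx,ty,tz [0.13 0.1  0.32] roll 0.41
[255.74982996 161.6193668 ] [ 0.46139243 -0.10321283  0.44543682]
```

View pics/w1.png

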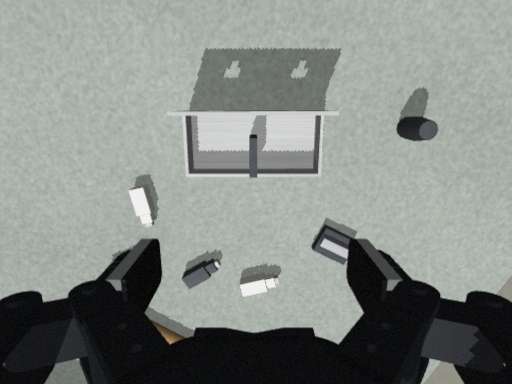

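Wrist view: the tray is aligned, with fin top from (253,135) to (253,177), plate top edge at v≈112 and front lip at v≈176. The punch is at (200,273).

```bash
python3 - <<'E'
from h import *
import pickle
np.set_printoptions(precision=4,suppress=True)
f=pickle.load(open('w1.pkl','rb'));im=f['image'].astype(int)
g=im.sum(2)
for v in (142,150,160): print(v,g[v,244:264])
print('col',g[130:184,253])
print('lip',g[174,180:194],g[174,314:328])
print('plate',g[112,164:174],g[112,334:344])
E
```

```text
142 [629 629 633 637 636 407 264 278 268 269 269 259 275 386 424 415 412 416
 420 417]
150 [611 545 516 606 550 351 270 277 279 281 270 267 272 375 418 419 415 420
 577 547]
160 [414 422 416 416 416 293 264 249 244 255 262 267 262 379 405 412 416 415
 408 413]
col [419 423 415 430 257  85  93  77 208 271 259 263 269 269 270 264 274 270
 283 267 281 266 270 271 273 254 270 266 270 248 255 260 267 265 262 269
 268 269 257 255 256 257 251 267 259 260 271 395 504 526 541 537 526 519]
lip [527 534 542 537 521 571 634 644 630 602 601 599 588 593] [560 562 561 557 610 613 608 560 543 536 529 526 523 508]
plate [532 522 547 596 613 609 589 579 576 591] [612 610 616 619 605 540 509 507 514 510]
```

```bash
python3 - <<'E'
from h import *
import pickle
np.set_printoptions(precision=4,suppress=True)
f=pickle.load(open('w1.pkl','rb'))
b=plane(f,253,138,.06);a=plane(f,253,177,.06);print('fin back,front',b,a,np.linalg.norm(a-b))
d=b-a; az=np.degrees(np.arctan2(d[1],d[0]));print('az',az,'fin width',np.linalg.norm(plane(f,249.2,150,.06)-plane(f,257.2,150,.06)))
P=[plane(f,167,112,.11),plane(f,339,112,.11)];L=[plane(f,185.5,176.5,.04),plane(f,321.5,176.5,.04)]
for q in (P,L):
  e=q[1]-q[0];print(q,np.linalg.norm(e),'az x',np.degrees(np.arctan2(e[1],e[0]))+90)
u=d/np.linalg.norm(d); g=a+u*.0215;print('grip',g, 'from plate/lip', (P[0]+P[1])/2-u*.06,(L[0]+L[1])/2+u*.0245)
go([g[0],g[1],.13],116.8)
E
```

```text
fin back,front [ 0.4766 -0.1356  0.06  ] [ 0.4989 -0.1791  0.06  ] 0.04893089903271572
az 117.17967937122052 fin width 0.009913521083606066
[array([ 0.3824, -0.1486,  0.11  ]), array([ 0.5422, -0.0663,  0.11  ])] 0.17976212348613899 az x 117.21688925721381
[array([ 0.4205, -0.2236,  0.04  ]), array([ 0.5818, -0.1406,  0.04  ])] 0.18130431762305552 az x 117.22767219901128
grip [ 0.4891 -0.16    0.06  ] from plate/lip [ 0.4897 -0.1608  0.11  ] [ 0.49   -0.1603  0.04  ]
t 2.67 pos [ 0.4927 -0.1618  0.3032] az 117.4 tilt [-0.02  0.01] F [ 0.4  0.2 -0.2] T [0.05 0.05 0.02] op 0.999 ff 0.0 q7 0.54
  tx,ty,tz [ 0.32 -0.23 17.32] roll 0.6
```

```bash
python3 -m jog '[{"tx":0.3,"ty":-0.22,"tz":5,"roll":0,"claw":1},{"tx":0,"ty":0,"tz":5,"roll":0,"claw":1},{"tx":0,"ty":0,"tz":5,"roll":0,"claw":1},{"tx":0,"ty":0,"tz":5,"roll":0,"claw":1},{"tx":0,"ty":0,"tz":4,"roll":0,"claw":1},{"tx":0,"ty":0,"tz":3.2,"roll":0,"claw":1},{"tx":0,"ty":0,"tz":0,"roll":0,"claw":1},{"tx":0,"ty":0,"tz":0,"roll":0,"claw":1}]' 
python3 -c "
from h import *
go([.4895,-.16,.030],117.2)"
```

```text
time: 3.68
position: [0.4905, -0.16, 0.0323]
tcp_rot: [0.524, 0.852, 0.0, 0.001]
ft_force: [-0.3, 0.0, -0.3]
opening: 1.0
finger_force: 0.0
t 3.67 pos [ 0.4905 -0.16    0.0323] az 116.85 tilt [ 0.11 -0.02] F [-0.3  0.  -0.3] T [ 0.01 -0.02  0.01] op 1.0 ff 0.0 q7 0.3
  tx,ty,tz [ 0.04 -0.09  0.23] roll -0.35
```

```bash
python3 -m jog '[{"tx":0,"ty":-0.05,"tz":0.2,"roll":0,"claw":0.4},{"tx":0,"ty":0,"tz":0,"roll":0,"claw":0},{"tx":0,"ty":0,"tz":0,"roll":0,"claw":0},{"tx":0,"ty":0,"tz":0,"roll":0,"claw":0},{"tx":0,"ty":0,"tz":0,"roll":0,"claw":0},{"tx":0,"ty":0,"tz":0,"roll":0,"claw":0},{"tx":0,"ty":0,"tz":0,"roll":0,"claw":0},{"tx":0,"ty":0,"tz":0,"roll":0,"claw":0}]' 80
python3 -m jog '[{"tx":0,"ty":0,"tz":-1,"roll":0,"claw":0},{"tx":0,"ty":0,"tz":-1.5,"roll":0,"claw":0},{"tx":0,"ty":0,"tz":-1.5,"roll":0,"claw":0},{"tx":0,"ty":0,"tz":-2,"roll":0,"claw":0},{"tx":0,"ty":0,"tz":-2,"roll":0,"claw":0},{"tx":0,"ty":0,"tz":-2,"roll":0,"claw":0},{"tx":0,"ty":0,"tz":0,"roll":0,"claw":0}]' 80
python3 -c "
from h import *
go([.588,.04,.17],90); grab('wrist','w2'); grab('side','s2')
a=cv2.imread('pics/w2.png')[60:384,:400];b=cv2.imread('pics/s2.png')[60:260,210:360]
b=cv2.resize(b,None,fx=2.4,fy=2.4);b=b[:324] if b.shape[0]>324 else b
o=np.zeros((480,760,3),np.uint8);o[:324,:400]=a;o[:b.shape[0],400:400+b.shape[1]]=b
cv2.imwrite('pics/c2.png',o)"
```

```text
time: 4.68
position: [0.4897, -0.16, 0.0298]
tcp_rot: [0.523, 0.852, 0.0, 0.001]
ft_force: [0.1, 0.5, 5.8]
opening: 0.104
finger_force: 79.3
time: 5.55
position: [0.4902, -0.1603, 0.1312]
tcp_rot: [0.523, 0.852, 0.001, 0.002]
ft_force: [0.3, -0.2, -5.4]
opening: 0.099
finger_force: 78.3
t 5.55 pos [ 0.4902 -0.1603  0.1312] az 116.88 tilt [ 0.23 -0.06] F [ 0.3 -0.2 -5.4] T [-0.14 -0.08 -0.05] op 0.099 ff 78.3 q7 0.39
  tx,ty,tz [13.43 17.8  -3.86] roll 26.88
```

View pics/c2.png

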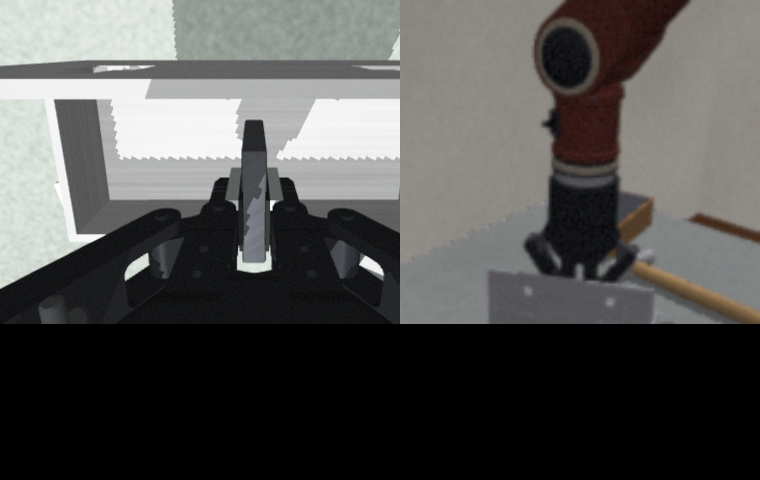

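Grip is good. The tray hangs from the fin, level, with opening 0.10. Now moving to a stand-off in front of the wide screws.

```bash
python3 -m jog '[{"tx":1.6,"ty":1.7,"tz":-0.8,"roll":0,"claw":0},{"tx":3.4,"ty":3.6,"tz":-0.8,"roll":0,"claw":0},{"tx":3.4,"ty":3.6,"tz":-0.8,"roll":0,"claw":0},{"tx":3.4,"ty":3.6,"tz":0,"roll":0,"claw":0},{"tx":3.4,"ty":3.6,"tz":0,"roll":0,"claw":0},{"tx":3.4,"ty":3.5,"tz":0,"roll":0,"claw":0},{"tx":1.6,"ty":1.7,"tz":0,"roll":4,"claw":0}]' 80
python3 -m jog '[{"tx":0,"ty":0,"tz":0,"roll":8,"claw":0},{"tx":0,"ty":0,"tz":0,"roll":8,"claw":0},{"tx":0,"ty":0,"tz":0,"roll":5.8,"claw":0},{"tx":0,"ty":0,"tz":0,"roll":2,"claw":0},{"tx":0,"ty":0,"tz":0,"roll":0,"claw":0}]' 80
python3 -c "
from h import *
import pickle
go([.588,.1175,.1445],89.07); f=grab('wrist','w3'); pickle.dump(f,open('w3.pkl','wb'));g=grab('scene','sc3');pickle.dump(g,open('sc3.pkl','wb'))
print(f['position'],[proj(f,p).round(1) for p in [(.544,.237,.185),(.632,.237,.185)]])
b=cv2.resize(cv2.imread('pics/sc3.png')[50:200,230:400],None,fx=2.0,fy=2.0)
o=np.zeros((600,800,3),np.uint8);a=cv2.imread('pics/w3.png');o[:384,:512]=a;o[300:600,460:800]=b;cv2.imwrite('pics/c3.png',o)"
```

```text
time: 6.52
position: [0.5868, 0.1209, 0.1519]
tcp_rot: [0.551, 0.834, 0.0, -0.002]
ft_force: [0.3, -1.5, -4.8]
opening: 0.096
finger_force: 78.5
time: 7.15
position: [0.587, 0.1163, 0.1525]
tcp_rot: [0.712, 0.702, -0.001, -0.001]
ft_force: [0.2, 0.5, -5.8]
opening: 0.106
finger_force: 78.4
t 7.15 pos [0.587  0.1163 0.1525] az 89.17 tilt [-0.11 -0.03] F [ 0.2  0.5 -5.8] T [-0.19 -0.03  0.01] op 0.106 ff 78.4 q7 -0.45
  tx,ty,tz [0.12 0.1  0.8 ] roll 0.1
[0.58702551 0.18210274 0.29456686] [array([106.1, -83.2]), array([405.5, -88.8])]
```

View pics/c3.png

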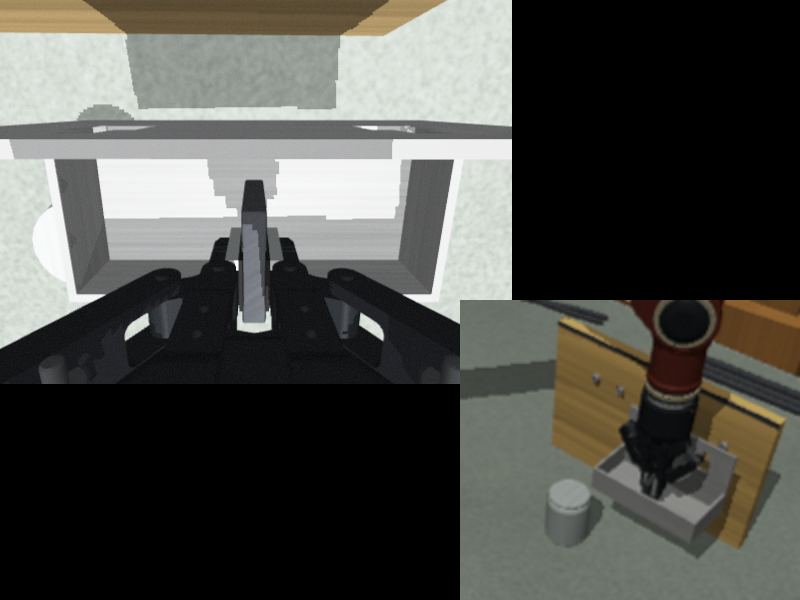

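Wrist view: the tray is level across the view and parallel to the board bottom edge (0,31)–(385,36), whose right corner is at (385,36). The screws are out of view from this distance. Next I'll check the tray's attitude and the board line from this frame.

```bash
python3 - <<'E'
from h import *
import pickle
np.set_printoptions(precision=4,suppress=True)
f=pickle.load(open('w3.pkl','rb'));im=f['image'].astype(int)
for u in (20,60,100,360,378):
    c=im[10:60,u]; d=c[:,0]-c[:,2]; print(u,'board edge v',10+np.where(d>25)[0].max())
for u in (20,100,200,300,400,490):
    c=im[110:175,u].sum(1); print(u,'jumps',[(110+i,int(c[i+2]-c[i])) for i in range(63) if abs(c[i+2]-c[i])>70])
A=plane(f,20.5,32,0);B=plane(f,385,36.5,0);print(A,B,'az n',np.degrees(np.arctan2((B-A)[1],(B-A)[0]))+90)
s=readout.get_state();r=R.from_quat(s['tcp_rot']).as_matrix();T=np.array(s['position'])
x=r[:,0];y=-r[:,1];z=np.array([0,0,1])
W=lambda p:T+x*(p[0]+18)/1e3+y*p[1]/1e3+z*(p[2]-29.8)/1e3
for p in [(42.5,85,110),(42.5,-85,110),(38.5,60,110),(38.5,-60,110),(-42.5,90,40),(-42.5,-90,40),(-38.5,86,40),(42.5,45,81),(42.5,-45,81)]: print(p,proj(f,W(p)))
E
```

```text
20 board edge v 32
60 board edge v 32
100 board edge v 33
360 board edge v 35
378 board edge v 35
20 jumps [(122, -144), (123, -312), (124, -203), (137, 164), (138, 249), (139, 78), (157, 89), (158, 97)]
100 jumps [(118, -107), (119, -129), (124, 224), (125, 246), (126, 110), (129, -90), (130, -263), (131, -257), (137, 161), (138, 219), (139, 72), (157, 155), (158, 145)]
200 jumps [(118, -205), (119, -276), (120, -118), (137, 181), (138, 240), (157, 156), (158, 195)]
300 jumps [(118, -235), (119, -327), (120, -149), (137, 164), (138, 236), (157, 176), (158, 207)]
400 jumps [(118, -229), (119, -315), (120, -138), (124, 174), (125, 163), (129, -124), (130, -149), (137, 345), (138, 414), (163, -109)]
490 jumps [(123, -237), (124, -285), (125, -119), (137, 341), (138, 418), (158, -82)]
[0.3859 0.2479 0.    ] [0.7005 0.2397 0.    ] az n 88.50391268276543
(42.5, 85, 110) [-173.0843  135.2143]
(42.5, -85, 110) [697.1123 135.6651]
(38.5, 60, 110) [-40.475  155.6384]
(38.5, -60, 110) [563.3738 156.0052]
(-42.5, 90, 40) [ 71.343  300.4464]
(-42.5, -90, 40) [443.0819 300.9088]
(-38.5, 86, 40) [ 78.3754 293.1939]
(42.5, 45, 81) [101.5317 126.5608]
(42.5, -45, 81) [416.8931 126.712 ]
```

```bash
python3 -m jog '[{"tx":1.4,"ty":0,"tz":0.4,"roll":0.2,"claw":0},{"tx":1.4,"ty":0.0,"tz":0.4,"roll":0.1,"claw":0},{"tx":1.4,"ty":0.0,"tz":0,"roll":0,"claw":0},{"tx":0,"ty":0,"tz":0,"roll":0,"claw":0}]' 80
python3 -c "
from h import *
import pickle
go([.588,.16,.1443],88.8); f=grab('wrist','w4'); pickle.dump(f,open('w4.pkl','wb'))
print(f['position'],[proj(f,p).round(1) for p in [(.543,.237,.185),(.632,.237,.185)]])
"
```

```text
time: 7.75
position: [0.588, 0.1618, 0.1455]
tcp_rot: [0.713, 0.701, 0.001, -0.001]
ft_force: [0.2, -0.1, -5.7]
opening: 0.104
finger_force: 78.5
t 7.75 pos [0.588  0.1618 0.1455] az 89.05 tilt [0.01 0.13] F [ 0.2 -0.1 -5.7] T [-0.1   0.02 -0.07] op 0.104 ff 78.5 q7 -0.52
  tx,ty,tz [-0.18  0.    0.12] roll 0.25
[0.58790288 0.22718468 0.28777226] [array([109.4,  78.4]), array([395.4,  73.3])]
```

View pics/w4.png

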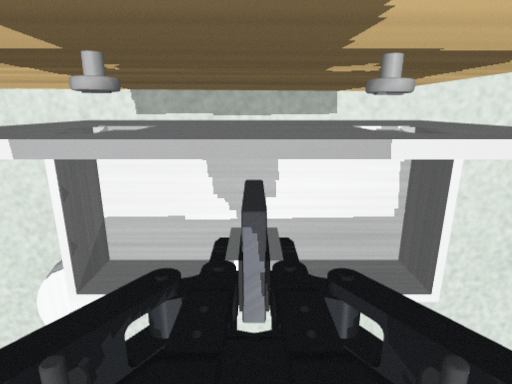

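Wrist view shows both wide screw heads at (94.5,84) and (390,87). The tray centre is at u≈254, so the screws sit about 3.5 mm to the left. The slope of 3 px in 295 means a roll of about 0.6°.

```bash
python3 - <<'E'
from h import *
import pickle
np.set_printoptions(precision=4,suppress=True)
f=pickle.load(open('w4.pkl','rb'));g=pickle.load(open('sg.pkl','rb'))[0]
im=cv2.cvtColor(f['image'],cv2.COLOR_RGB2HSV)
m=((im[...,1]<60)&(im[...,2]<190)).astype(np.uint8)*255
H=[]
for x0 in (60,355):
    k=np.zeros_like(m);k[45:100,x0:x0+75]=m[45:100,x0:x0+75]
    c=max(cv2.findContours(k,0,1)[0],key=cv2.contourArea);pts=c[:,0];wide=[ (v,pts[pts[:,1]==v][:,0].min(),pts[pts[:,1]==v][:,0].max()) for v in range(72,96) if (pts[:,1]==v).any()]
    print(cv2.boundingRect(c),[tuple(map(int,w)) for w in wide])
# depth from 90 mm spacing, head-front centres
for a,b in [((94.5,86),(390.5,89)),((94.5,84),(390.5,87))]:
    p,d=ray(f,*a);q,e=ray(f,*b);c=att(f['attitude'])
    d/=-(d@c[:,2]);e/=-(e@c[:,2]);s=.09/np.linalg.norm(d-e);print('wrist mid',p+s*(d+e)/2,s)
# two-view triangulation, wrist now + scene at start
for a,b in [((94.5,84),(336.7,111)),((390.5,87),(361.3,123.3))]: print('tri',tri(f,a,g,b))
E
```

```text
(69, 50, 52, 43) [(72, 83, 104), (73, 83, 104), (74, 83, 104), (75, 75, 104), (76, 71, 108), (77, 69, 115), (78, 69, 117), (79, 69, 118), (80, 69, 118), (81, 69, 119), (82, 69, 119), (83, 69, 119), (84, 69, 119), (85, 70, 119), (86, 70, 120), (87, 70, 119), (88, 70, 119), (89, 72, 120), (90, 74, 120), (91, 81, 119), (92, 82, 112)]
(365, 52, 50, 43) [(72, 380, 401), (73, 380, 401), (74, 380, 401), (75, 380, 401), (76, 380, 401), (77, 380, 406), (78, 375, 412), (79, 369, 414), (80, 368, 414), (81, 367, 414), (82, 367, 414), (83, 366, 414), (84, 366, 414), (85, 366, 414), (86, 366, 414), (87, 366, 414), (88, 366, 414), (89, 366, 413), (90, 365, 413), (91, 365, 412), (92, 366, 411), (93, 368, 405), (94, 373, 403)]
wrist mid [0.5845 0.2334 0.1883] 0.0945208756538537
wrist mid [0.5845 0.234  0.1881] 0.0945208756538537
tri (array([0.5428, 0.2352, 0.1884]), np.float64(0.005565139567349985))
tri (array([0.6317, 0.2338, 0.186 ]), np.float64(0.002811505437010044))
```

```bash
python3 -m jog '[{"tx":0,"ty":-0.35,"tz":-0.08,"roll":0.6,"claw":0},{"tx":0.4,"ty":0,"tz":0,"roll":0,"claw":0},{"tx":0.4,"ty":0,"tz":0,"roll":0,"claw":0},{"tx":0,"ty":0,"tz":0,"roll":0,"claw":0}]' 80
python3 - <<'E'
from h import *
go([.5845,.185,.1463],88.5); f=grab('wrist','w5')
im=cv2.cvtColor(f['image'],cv2.COLOR_RGB2HSV)
m=((im[...,1]<60)&(im[...,2]<190))
for v in range(96,124,3): 
    r=np.where(m[v,50:180])[0]+50; q=np.where(m[v,330:460])[0]+330
    print(v,(r.min(),r.max()) if len(r) else 0,(q.min(),q.max()) if len(q) else 0)
b=f['image'].astype(int).sum(2)
for v in (126,128,130): print(v,[i for i in range(80,430) if abs(b[v,i+1]-b[v,i-1])>120])
E
```

```text
time: 8.3
position: [0.5852, 0.1673, 0.1463]
tcp_rot: [0.718, 0.696, 0.0, -0.0]
ft_force: [-0.0, 0.5, -5.8]
opening: 0.106
finger_force: 78.4
t 8.3 pos [0.5852 0.1673 0.1463] az 88.25 tilt [0.02 0.05] F [-0.   0.5 -5.8] T [-0.16  0.   -0.07] op 0.106 ff 78.4 q7 -0.54
  tx,ty,tz [ 1.77 -0.13  0.  ] roll -0.25
96 (np.int64(94), np.int64(114)) (np.int64(330), np.int64(417))
99 (np.int64(80), np.int64(179)) (np.int64(330), np.int64(418))
102 (np.int64(80), np.int64(179)) (np.int64(330), np.int64(417))
105 (np.int64(80), np.int64(179)) (np.int64(330), np.int64(417))
108 (np.int64(81), np.int64(179)) (np.int64(330), np.int64(415))
111 (np.int64(83), np.int64(179)) (np.int64(330), np.int64(380))
114 (np.int64(178), np.int64(179)) 0
117 0 0
120 (np.int64(80), np.int64(179)) (np.int64(330), np.int64(428))
123 (np.int64(50), np.int64(179)) (np.int64(330), np.int64(459))
126 [352, 360, 374, 375, 397, 398, 409, 410]
128 [91, 92, 93, 101, 102, 361, 375, 396, 397, 414, 415]
130 [92, 93, 98, 99, 414, 415]
```

```bash
python3 -m jog '[{"tx":0,"ty":-0.13,"tz":0,"roll":0,"claw":0},{"tx":0.3,"ty":0,"tz":0,"roll":0,"claw":0},{"tx":0.3,"ty":0,"tz":0,"roll":0,"claw":0},{"tx":0,"ty":0,"tz":0,"roll":0,"claw":0}]' 80
python3 -m jog '[{"tx":0.25,"ty":0,"tz":0,"roll":0,"claw":0},{"tx":0.25,"ty":0,"tz":0,"roll":0,"claw":0},{"tx":0,"ty":0,"tz":0,"roll":0,"claw":0}]' 80
python3 -c "
from h import *
go([.5845,.185,.1463],88.5)"
```

```text
time: 8.85
position: [0.5841, 0.1733, 0.1462]
tcp_rot: [0.718, 0.696, 0.0, -0.0]
ft_force: [-0.1, -0.1, -5.2]
opening: 0.103
finger_force: 78.4
time: 9.22
position: [0.5842, 0.1781, 0.1462]
tcp_rot: [0.718, 0.696, 0.0, -0.0]
ft_force: [-0.3, 0.5, -6.5]
opening: 0.104
finger_force: 78.4
t 9.22 pos [0.5842 0.1781 0.1462] az 88.23 tilt [0.   0.03] F [-0.3  0.5 -6.5] T [-0.16  0.01 -0.03] op 0.104 ff 78.4 q7 -0.56
  tx,ty,tz [ 0.69  0.01 -0.01] roll -0.27
```

```bash
python3 -m jog '[{"tx":0.2,"ty":0,"tz":0,"roll":0,"claw":0},{"tx":0.1,"ty":0,"tz":0,"roll":0,"claw":0},{"tx":0,"ty":0,"tz":0,"roll":0,"claw":0}]' 80
python3 -m jog '[{"tx":0.15,"ty":0,"tz":0,"roll":0,"claw":0},{"tx":0.1,"ty":0,"tz":0,"roll":0,"claw":0},{"tx":0,"ty":0,"tz":0,"roll":0,"claw":0}]' 80
python3 - <<'E'
from h import *
go([.5845,.185,.1463],88.5); f=grab('wrist','w6')
a=cv2.imread('pics/w6.png')[20:200,40:470];cv2.imwrite('pics/c6.png',cv2.resize(a,(790,330)))
E
```

```text
time: 9.6
position: [0.5843, 0.1807, 0.1462]
tcp_rot: [0.718, 0.696, 0.0, -0.0]
ft_force: [-1.3, 0.1, -5.3]
opening: 0.104
finger_force: 78.4
time: 9.98
position: [0.5845, 0.1829, 0.1462]
tcp_rot: [0.718, 0.696, -0.0, 0.0]
ft_force: [-0.1, -0.3, -5.5]
opening: 0.101
finger_force: 78.5
t 9.97 pos [0.5845 0.1829 0.1462] az 88.2 tilt [ 0.   -0.01] F [-0.1 -0.3 -5.5] T [-0.15 -0.03  0.02] op 0.101 ff 78.5 q7 -0.57
  tx,ty,tz [ 0.21 -0.   -0.01] roll -0.3
```

View pics/c6.png

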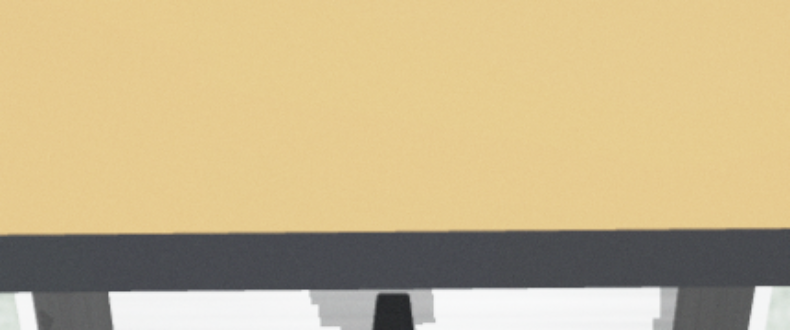

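The view is now mostly board top, with the edge nearly parallel (about 0.5° slope). No contact so far, so the heads appear to be in the openings. Continuing until the plate touches the board.

```bash
python3 -m jog '[{"tx":0.15,"ty":0,"tz":0,"roll":-0.3,"claw":0},{"tx":0,"ty":0,"tz":0,"roll":0,"claw":0}]' 80
python3 -m jog '[{"tx":0.15,"ty":0,"tz":0,"roll":0,"claw":0},{"tx":0,"ty":0,"tz":0,"roll":0,"claw":0}]' 80
python3 -m jog '[{"tx":0.15,"ty":0,"tz":0,"roll":0,"claw":0},{"tx":0,"ty":0,"tz":0,"roll":0,"claw":0}]' 80
```

```text
time: 10.28
position: [0.5848, 0.1835, 0.1461]
tcp_rot: [0.716, 0.698, -0.0, 0.001]
ft_force: [0.6, -3.3, -4.7]
opening: 0.1
finger_force: 78.5
time: 10.52
position: [0.5849, 0.1836, 0.1461]
tcp_rot: [0.717, 0.697, -0.001, 0.001]
ft_force: [1.4, -5.4, -3.5]
opening: 0.105
finger_force: 78.7
time: 10.78
position: [0.5849, 0.1836, 0.146]
tcp_rot: [0.717, 0.697, -0.002, 0.002]
ft_force: [1.0, -7.3, -3.9]
opening: 0.104
finger_force: 78.8
```

```bash
python3 -m jog '[{"tx":-0.2,"ty":0,"tz":0,"roll":0,"claw":0},{"tx":0,"ty":0,"tz":0.4,"roll":0,"claw":0},{"tx":0,"ty":0,"tz":0.3,"roll":0,"claw":0},{"tx":0,"ty":0,"tz":0,"roll":0,"claw":0}]' 80
python3 -m jog '[{"tx":0,"ty":0,"tz":0.3,"roll":0,"claw":0},{"tx":0,"ty":0,"tz":0.2,"roll":0,"claw":0},{"tx":0,"ty":0,"tz":0,"roll":0,"claw":0}]' 80
```

```text
time: 11.28
position: [0.5846, 0.1837, 0.1389]
tcp_rot: [0.717, 0.697, -0.001, 0.001]
ft_force: [0.8, -5.1, -5.2]
opening: 0.105
finger_force: 78.8
time: 11.65
position: [0.5846, 0.1837, 0.134]
tcp_rot: [0.717, 0.697, -0.001, 0.001]
ft_force: [0.7, -5.8, -3.7]
opening: 0.104
finger_force: 78.9
```

```bash
python3 -m jog '[{"tx":0,"ty":0,"tz":0.3,"roll":0,"claw":0},{"tx":0,"ty":0,"tz":0.3,"roll":0,"claw":0},{"tx":0,"ty":0,"tz":0,"roll":0,"claw":0}]' 80
python3 -m jog '[{"tx":0,"ty":0,"tz":0.2,"roll":0,"claw":0},{"tx":0,"ty":0,"tz":0.2,"roll":0,"claw":0},{"tx":0,"ty":0,"tz":0,"roll":0,"claw":0}]' 80
python3 -c "
from h import *
go([.5845,.1837,.1248],88.5)"
```

```text
time: 12.02
position: [0.5846, 0.1837, 0.1279]
tcp_rot: [0.717, 0.697, -0.001, 0.001]
ft_force: [-0.4, -4.6, -4.3]
opening: 0.102
finger_force: 78.8
time: 12.4
position: [0.5848, 0.1836, 0.1252]
tcp_rot: [0.717, 0.697, -0.001, 0.001]
ft_force: [-0.8, -6.1, 2.2]
opening: 0.104
finger_force: 79.6
t 12.4 pos [0.5848 0.1836 0.1252] az 88.43 tilt [ 0.02 -0.16] F [-0.8 -6.1  2.2] T [-1.12  0.35  0.21] op 0.104 ff 79.6 q7 -0.57
  tx,ty,tz [ 0.   -0.03  0.04] roll -0.07
```

```bash
python3 -m jog '[{"tx":0,"ty":0,"tz":0.15,"roll":0,"claw":0},{"tx":0,"ty":0,"tz":0,"roll":0,"claw":0}]' 80
python3 -m jog '[{"tx":-0.1,"ty":0,"tz":-0.15,"roll":0,"claw":0},{"tx":0,"ty":0,"tz":0,"roll":0,"claw":0},{"tx":0,"ty":0,"tz":0,"roll":0,"claw":0.15},{"tx":0,"ty":0,"tz":0,"roll":0,"claw":0.25},{"tx":0,"ty":0,"tz":0,"roll":0,"claw":0.35},{"tx":0,"ty":0,"tz":0,"roll":0,"claw":0.45},{"tx":0,"ty":0,"tz":0,"roll":0,"claw":0.55},{"tx":0,"ty":0,"tz":0,"roll":0,"claw":0.55}]' 30
python3 - <<'E'
from h import *
go([.5845,.1837,.1248],88.5); grab('scene','sc7')
E
```

```text
time: 12.65
position: [0.5848, 0.1836, 0.1251]
tcp_rot: [0.717, 0.697, -0.001, 0.001]
ft_force: [-2.9, -7.4, 6.9]
opening: 0.103
finger_force: 80.6
time: 13.65
position: [0.5845, 0.1846, 0.1241]
tcp_rot: [0.716, 0.698, 0.0, -0.0]
ft_force: [0.5, -0.7, 0.3]
opening: 0.552
finger_force: 0.0
t 13.65 pos [0.5845 0.1846 0.1241] az 88.49 tilt [-0.    0.01] F [ 0.5 -0.7  0.3] T [-0.01 -0.03  0.04] op 0.552 ff 0.0 q7 -0.57
  tx,ty,tz [-0.09  0.   -0.07] roll -0.01
```

```bash
python3 -m jog '[{"tx":0,"ty":0,"tz":-2,"roll":0,"claw":0.55},{"tx":0,"ty":0,"tz":-5,"roll":0,"claw":0.55},{"tx":0,"ty":0,"tz":-5,"roll":0,"claw":0.55},{"tx":0,"ty":0,"tz":-5,"roll":0,"claw":0.55},{"tx":-5,"ty":0,"tz":0,"roll":0,"claw":0.55},{"tx":-6,"ty":0,"tz":0,"roll":0,"claw":0.55},{"tx":-6,"ty":0,"tz":0,"roll":0,"claw":0.55},{"tx":0,"ty":0,"tz":0,"roll":0,"claw":0.55}]'
python3 - <<'E'
from h import *
import pickle
np.set_printoptions(precision=4,suppress=True)
grab('scene','sc8');fw=grab('wrist','w8')
a=cv2.imread('pics/sc8.png')[60:190,260:400];a=cv2.resize(a,None,fx=4,fy=4,interpolation=cv2.INTER_CUBIC)
f=pickle.load(open('w1.pkl','rb'))
hsv=cv2.cvtColor(f['image'],cv2.COLOR_RGB2HSV);m=(hsv[...,2]<80).astype(np.uint8)*255
k=np.zeros_like(m);k[255:292,178:214]=255;m&=k
c=max(cv2.findContours(m,0,1)[0],key=cv2.contourArea);print(cv2.minAreaRect(c),cv2.boxPoints(cv2.minAreaRect(c)))
b=cv2.imread('pics/w1.png')[250:300,165:225];b=cv2.resize(b,None,fx=4,fy=4,interpolation=cv2.INTER_CUBIC)
o=np.zeros((560,800,3),np.uint8);o[:a.shape[0],:a.shape[1]]=a;o[:b.shape[0],560:560+b.shape[1]]=b;cv2.imwrite('pics/c8.png',o)
E
```

```text
time: 14.7
position: [0.58, 0.0062, 0.2939]
tcp_rot: [0.721, 0.693, -0.002, 0.002]
ft_force: [1.2, -0.1, 0.7]
opening: 0.549
finger_force: 0.0
((197.99855041503906, 267.9615783691406), (16.910573959350586, 30.669631958007812), 87.79740142822266) [[182.3501 260.1019]
 [212.9971 258.9232]
 [213.647  275.8213]
 [183.     277.    ]]
```

View pics/c8.png

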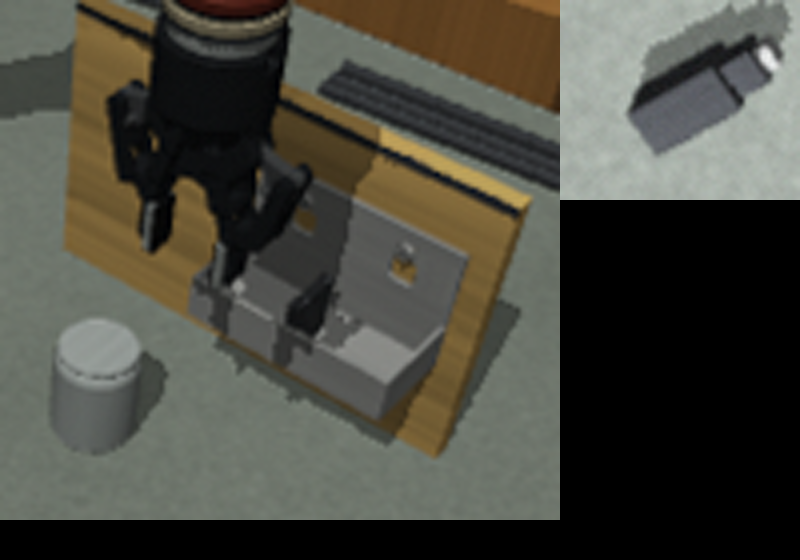

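Scene crop: the tray hangs on the wide pair, level, with the screw in the top of the slot at the right keyhole (403,250). The punch's top-face corners in the wrist frame are about (183,278.5), (189.3,288.8), (210.5,276), (204.5,267).

```bash
python3 - <<'E'
from h import *
import pickle
np.set_printoptions(precision=4,suppress=True)
f=pickle.load(open('w1.pkl','rb'))
Q=np.array([plane(f,u,v,.022) for u,v in [(183,278.5),(189.3,288.8),(210.5,276),(204.5,267)]])
print(Q,[np.linalg.norm(Q[i]-Q[(i+1)%4]) for i in range(4)])
d=(Q[3]+Q[2]-Q[0]-Q[1])/2;c=Q.mean(0);n=plane(f,216.5,263.5,.011)
print('body centre',c,'punch az',np.degrees(np.arctan2(d[1],d[0])),'nose',n)
go([c[0],c[1],.2],0)
E
```

```text
[[ 0.48   -0.3764  0.022 ]
 [ 0.4958 -0.3882  0.022 ]
 [ 0.5155 -0.3533  0.022 ]
 [ 0.501  -0.3437  0.022 ]] [np.float64(0.019771654662122547), np.float64(0.040092479116461764), np.float64(0.01740280986625672), np.float64(0.03885147410110002)]
body centre [ 0.4981 -0.3654  0.022 ] punch az 58.97237572069575 nose [ 0.516 -0.336  0.011]
t 14.8 pos [0.5799 0.0141 0.2942] az 88.39 tilt [-0.    0.05] F [0.4 1.  0. ] T [ 0.03 -0.01 -0.02] op 0.551 ff 0.0 q7 -0.22
  tx,ty,tz [-38.17  -7.12   9.39] roll 88.39
```

```bash
python3 -m jog '[{"tx":-5.45,"ty":-1.02,"tz":1.4,"roll":0,"claw":0.45},{"tx":-5.45,"ty":-1.02,"tz":1.4,"roll":0,"claw":0.45},{"tx":-5.45,"ty":-1.02,"tz":1.4,"roll":0,"claw":0.45},{"tx":-5.45,"ty":-1.02,"tz":1.4,"roll":0,"claw":0.45},{"tx":-5.45,"ty":-1.02,"tz":1.4,"roll":0,"claw":0.45},{"tx":-5.45,"ty":-1.02,"tz":1.4,"roll":0,"claw":0.45},{"tx":-5.45,"ty":-1.02,"tz":1.4,"roll":0,"claw":0.45},{"tx":0,"ty":0,"tz":0,"roll":9.8,"claw":0.45},{"tx":0,"ty":0,"tz":0,"roll":9.8,"claw":0.45},{"tx":0,"ty":0,"tz":0,"roll":9.8,"claw":0.45}]'
python3 -m jog '[{"tx":0,"ty":0,"tz":0,"roll":0,"claw":0.45},{"tx":0,"ty":0,"tz":0,"roll":0,"claw":0.45}]'
python3 - <<'E'
from h import *
import pickle
go([.498,-.365,.1],59); f=grab('wrist','w9');pickle.dump(f,open('w9.pkl','wb')); print(proj(f,[.498,-.365,.022]))
E
```

```text
time: 16.05
position: [0.5005, -0.3625, 0.1959]
tcp_rot: [0.87, 0.492, 0.001, -0.001]
ft_force: [0.3, 0.5, 0.1]
opening: 0.449
finger_force: 0.0
time: 16.3
position: [0.4996, -0.3636, 0.1961]
tcp_rot: [0.869, 0.495, 0.0, -0.0]
ft_force: [-1.0, -0.1, -0.0]
opening: 0.45
finger_force: 0.0
t 16.3 pos [ 0.4996 -0.3636  0.1961] az 59.37 tilt [0.02 0.04] F [-1.  -0.1 -0. ] T [0.06 0.01 0.02] op 0.45 ff 0.0 q7 0.0
  tx,ty,tz [-0.21 -0.07  9.61] roll 0.37
[254.07941443 174.74503908]
```

View pics/w9.png

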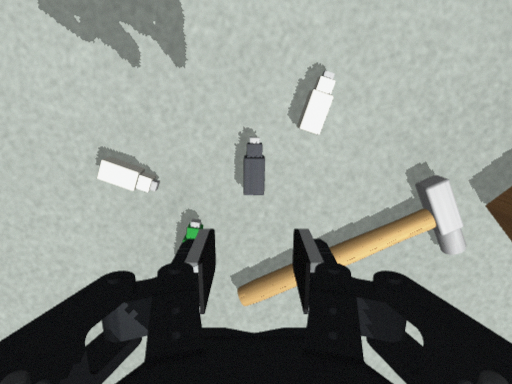

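Wrist view: the dark stepped punch is at (254,175), as predicted. Whites are at (128,177) and (318,103), green at (192,232), and none of them are in the fingers' way. Descending to grip.

```bash
python3 -m jog '[{"tx":0.1,"ty":-0.05,"tz":5,"roll":0,"claw":0.45},{"tx":0,"ty":0,"tz":5,"roll":0,"claw":0.45},{"tx":0,"ty":0,"tz":4,"roll":0,"claw":0.45},{"tx":0,"ty":0,"tz":3,"roll":0,"claw":0.45},{"tx":0,"ty":0,"tz":1.5,"roll":0,"claw":0.45},{"tx":0,"ty":0,"tz":0.6,"roll":0,"claw":0.45},{"tx":0,"ty":0,"tz":0,"roll":0,"claw":0.45}]'
python3 -m jog '[{"tx":0,"ty":0,"tz":0,"roll":0,"claw":0.2},{"tx":0,"ty":0,"tz":0,"roll":0,"claw":0.1},{"tx":0,"ty":0,"tz":0,"roll":0,"claw":0.1},{"tx":0,"ty":0,"tz":0,"roll":0,"claw":0.1},{"tx":0,"ty":0,"tz":0,"roll":0,"claw":0.1}]' 60
python3 -m jog '[{"tx":0,"ty":0,"tz":-1,"roll":0,"claw":0.1},{"tx":0,"ty":0,"tz":-2,"roll":0,"claw":0.1},{"tx":0,"ty":0,"tz":-4,"roll":0,"claw":0.1},{"tx":0,"ty":0,"tz":-5,"roll":0,"claw":0.1},{"tx":0,"ty":0,"tz":-6,"roll":0,"claw":0.1},{"tx":0,"ty":0,"tz":-6,"roll":0,"claw":0.1},{"tx":0,"ty":0,"tz":-4,"roll":0,"claw":0.1}]' 60
python3 - <<'E'
from h import *
import pickle
go([.63,.183,.28],88.5); f=grab('wrist','w10');grab('scene','sc10')
E
```

```text
time: 17.23
position: [0.4993, -0.3641, 0.0058]
tcp_rot: [0.87, 0.493, 0.0, 0.001]
ft_force: [-0.0, 0.2, -0.1]
opening: 0.452
finger_force: 0.0
time: 17.85
position: [0.4997, -0.3644, 0.0067]
tcp_rot: [0.87, 0.493, 0.001, 0.001]
ft_force: [-0.1, 0.3, 6.4]
opening: 0.239
finger_force: 61.7
time: 18.73
position: [0.499, -0.364, 0.2899]
tcp_rot: [0.87, 0.493, 0.001, 0.002]
ft_force: [1.0, 0.4, -2.6]
opening: 0.243
finger_force: 60.9
t 18.73 pos [ 0.499  -0.364   0.2899] az 59.1 tilt [ 0.25 -0.16] F [ 1.   0.4 -2.6] T [-0.05 -0.03  0.03] op 0.243 ff 60.9 q7 0.01
  tx,ty,tz [ 53.66 -16.86   0.89] roll -29.4
```

```bash
python3 - <<'E'
from h import *
f=grab('wrist');s=readout.get_state();r=R.from_quat(s['tcp_rot']).as_matrix();T=np.array(s['position'])
W=lambda p:T+r@(np.array(p)/1e3)   # tool mm
for nm,p in [('nose tip top',(38.5,0,6.7-16)),('nose base',(28,0,6.7-16)),('body front top',(18.5,0,6.7-22)),('bf L',(18.5,-11,6.7-22)),('bf R',(18.5,11,6.7-22))]: print(nm,proj(f,W(p)).round(1))
g=f['image'].astype(int).sum(2)
print(g[150:330:3,254].tolist())
for v in (205,215,225,235,245): print(v,g[v,215:295:3].tolist())
E
```

```text
nose tip top [252.2 169.4]
nose base [252.3 192.2]
body front top [252.3 216.4]
bf L [227.5 216.4]
bf R [277.1 216.3]
[583, 584, 591, 588, 577, 567, 582, 416, 266, 474, 481, 469, 477, 243, 184, 187, 187, 196, 198, 195, 199, 190, 191, 185, 120, 172, 187, 191, 180, 182, 178, 190, 197, 196, 191, 185, 262, 297, 300, 293, 305, 307, 298, 300, 296, 296, 306, 306, 307, 294, 299, 590, 594, 619, 573, 584, 580, 590, 582, 579]
205 [563, 558, 554, 576, 579, 563, 549, 356, 196, 192, 195, 189, 191, 192, 191, 191, 191, 186, 184, 371, 569, 609, 601, 580, 558, 582, 618]
215 [555, 570, 541, 575, 576, 581, 112, 124, 189, 185, 197, 196, 189, 191, 191, 195, 189, 194, 198, 119, 118, 589, 552, 599, 590, 425, 395]
225 [559, 578, 587, 560, 565, 172, 175, 183, 195, 171, 171, 177, 171, 172, 177, 186, 180, 181, 182, 166, 176, 149, 393, 366, 367, 385, 312]
235 [548, 259, 258, 260, 191, 173, 209, 196, 187, 188, 190, 184, 187, 199, 184, 188, 190, 182, 191, 187, 185, 112, 236, 261, 275, 264, 509]
245 [267, 263, 260, 253, 40, 31, 292, 300, 301, 298, 218, 179, 183, 191, 187, 189, 183, 195, 193, 190, 191, 36, 36, 262, 255, 257, 264]
```

```bash
python3 -m jog '[{"tx":5.4,"ty":-1.7,"tz":0,"roll":0,"claw":0.1},{"tx":5.4,"ty":-1.7,"tz":0,"roll":0,"claw":0.1},{"tx":5.4,"ty":-1.7,"tz":0,"roll":0,"claw":0.1},{"tx":5.4,"ty":-1.7,"tz":0,"roll":0,"claw":0.1},{"tx":5.4,"ty":-1.7,"tz":0,"roll":0,"claw":0.1},{"tx":5.4,"ty":-1.7,"tz":0,"roll":0,"claw":0.1},{"tx":5.4,"ty":-1.7,"tz":0,"roll":0,"claw":0.1},{"tx":5.4,"ty":-1.7,"tz":0,"roll":0,"claw":0.1},{"tx":5.4,"ty":-1.7,"tz":0,"roll":0,"claw":0.1}]' 60
python3 -m jog '[{"tx":2.5,"ty":-0.8,"tz":0,"roll":-5,"claw":0.1},{"tx":0,"ty":0,"tz":0,"roll":-8,"claw":0.1},{"tx":0,"ty":0,"tz":0,"roll":-8,"claw":0.1},{"tx":0,"ty":0,"tz":0,"roll":-6,"claw":0.1},{"tx":0,"ty":0,"tz":0,"roll":-2.4,"claw":0.1},{"tx":0,"ty":0,"tz":0,"roll":0,"claw":0.1}]' 60
python3 - <<'E'
from h import *
go([.6305,.188,.21],88.5)
E
```

```text
time: 20.0
position: [0.6161, 0.133, 0.2833]
tcp_rot: [0.87, 0.493, -0.002, -0.0]
ft_force: [0.9, 0.0, -1.3]
opening: 0.239
finger_force: 60.8
time: 20.75
position: [0.6225, 0.1571, 0.2842]
tcp_rot: [0.717, 0.697, -0.001, -0.001]
ft_force: [-0.3, 0.9, -1.0]
opening: 0.238
finger_force: 60.8
t 20.75 pos [0.6225 0.1571 0.2842] az 88.45 tilt [-0.12 -0.03] F [-0.3  0.9 -1. ] T [-0.   -0.06 -0.06] op 0.238 ff 60.8 q7 -0.45
  tx,ty,tz [3.12 0.73 7.41] roll -0.05
```

```bash
python3 -m jog '[{"tx":1.5,"ty":0.35,"tz":1.5,"roll":0,"claw":0.1},{"tx":1.6,"ty":0.35,"tz":2.5,"roll":0,"claw":0.1},{"tx":0,"ty":0,"tz":3,"roll":0,"claw":0.1},{"tx":0,"ty":0,"tz":0,"roll":0,"claw":0.1}]' 60
python3 - <<'E'
from h import *
import pickle
go([.6305,.188,.110],88.5); f=grab('wrist','w11');pickle.dump(f,open('w11.pkl','wb'))
x=np.array([np.cos(np.radians(88.5)),np.sin(np.radians(88.5)),0]);y=np.array([-x[1],x[0],0])
W=lambda p:np.array([.585,.2017,.0954])+(x*p[0]+y*p[1])/1e3+np.array([0,0,p[2]/1e3])
for nm,p in [('fin front top L',(-39.5,5,60)),('fin front top R',(-39.5,-5,60)),('fin back L',(10.5,5,60)),('fin back R',(10.5,-5,60)),('lip corner in R',(-38.5,-86,40)),('lip out R',(-42.5,-90,40)),('wall R at x=10',(10,-86,40)),('wall out R x=10',(10,-90,40)),('plate front top y0',(38.5,0,110)),('plate R corner',(38.5,-90,110))]: print(nm,proj(f,W(p)).round(1))
E
```

```text
time: 21.25
position: [0.6285, 0.1886, 0.2112]
tcp_rot: [0.716, 0.698, -0.004, -0.002]
ft_force: [-0.2, -0.5, -1.1]
opening: 0.238
finger_force: 60.8
t 21.25 pos [0.6285 0.1886 0.2112] az 88.57 tilt [-0.44 -0.13] F [-0.2 -0.5 -1.1] T [0.   0.01 0.  ] op 0.238 ff 60.8 q7 -0.51
  tx,ty,tz [-0.03  0.27 10.12] roll 0.07
fin front top L [185.8 246.6]
fin front top R [200.2 246.6]
fin back L [181.5 176.1]
fin back R [196.8 176.2]
lip corner in R [312.2 234.4]
lip out R [317.2 239.4]
wall R at x=10 [315.6 171.2]
wall out R x=10 [321.3 171.2]
plate front top y0 [163.9 141. ]
plate R corner [354.8 141.4]
```

```bash
python3 - <<'E'
from h import *
import pickle
f=pickle.load(open('w11.pkl','rb'));g=f['image'].astype(int).sum(2)
for v in (185,190,195,200,205): print(v,'fin',g[v,172:208:2].tolist(),'wall',g[v,300:330:2].tolist())
for u in (285,295,305): print(u,'lip v220-250',g[220:250:2,u].tolist())
for u in (120,140,300,330): print(u,'plate v125-155',g[125:155:2,u].tolist())
E
```

```text
185 fin [688, 687, 688, 686, 690, 307, 298, 305, 325, 309, 318, 311, 149, 98, 108, 107, 105, 105] wall [482, 477, 478, 264, 241, 241, 238, 683, 707, 707, 619, 632, 621, 608, 600]
190 fin [581, 584, 583, 480, 478, 322, 314, 315, 320, 313, 316, 313, 161, 116, 104, 111, 97, 106] wall [475, 474, 484, 260, 232, 235, 239, 692, 705, 696, 591, 607, 618, 605, 610]
195 fin [491, 484, 484, 480, 486, 301, 311, 302, 311, 310, 330, 327, 186, 106, 108, 102, 103, 95] wall [478, 487, 481, 249, 227, 232, 226, 705, 708, 682, 602, 625, 627, 605, 613]
200 fin [471, 473, 477, 470, 483, 350, 319, 312, 325, 309, 313, 326, 242, 105, 105, 105, 98, 88] wall [456, 464, 422, 238, 227, 230, 340, 708, 708, 672, 614, 626, 626, 608, 591]
205 fin [485, 486, 482, 492, 491, 393, 313, 312, 313, 309, 317, 313, 270, 101, 101, 96, 102, 98] wall [476, 473, 393, 228, 231, 228, 454, 710, 712, 638, 603, 613, 600, 594, 590]
285 lip v220-250 [274, 271, 263, 267, 242, 260, 259, 251, 260, 264, 263, 255, 256, 252, 257]
295 lip v220-250 [265, 248, 266, 262, 259, 276, 267, 264, 700, 127, 64, 57, 69, 119, 194]
305 lip v220-250 [235, 252, 265, 261, 264, 256, 257, 267, 697, 716, 646, 96, 61, 79, 62]
120 plate v125-155 [521, 518, 516, 509, 514, 519, 517, 517, 510, 389, 204, 196, 196, 200, 476]
140 plate v125-155 [524, 511, 520, 519, 516, 522, 515, 518, 524, 392, 193, 212, 195, 200, 477]
300 plate v125-155 [517, 532, 534, 522, 528, 527, 521, 533, 530, 373, 199, 198, 202, 193, 389]
330 plate v125-155 [534, 523, 521, 527, 532, 527, 520, 529, 528, 355, 192, 204, 188, 190, 493]
```

```bash
python3 -m jog '[{"tx":0,"ty":0.2,"tz":2,"roll":0,"claw":0.1},{"tx":0,"ty":0,"tz":2,"roll":0,"claw":0.1},{"tx":0,"ty":0,"tz":2,"roll":0,"claw":0.1},{"tx":0,"ty":0,"tz":1.5,"roll":0,"claw":0.1},{"tx":0,"ty":0,"tz":1,"roll":0,"claw":0.1},{"tx":0,"ty":0,"tz":0,"roll":0,"claw":0.1}]' 60
python3 -m jog '[{"tx":0,"ty":0,"tz":0.5,"roll":0,"claw":0.1},{"tx":0,"ty":0,"tz":0.4,"roll":0,"claw":0.1},{"tx":0,"ty":0,"tz":0.2,"roll":0,"claw":0.1},{"tx":0,"ty":0,"tz":0,"roll":0,"claw":0.1}]' 60
```

```text
time: 22.05
position: [0.6328, 0.1881, 0.1298]
tcp_rot: [0.716, 0.698, -0.0, -0.0]
ft_force: [-0.3, -0.1, -2.2]
opening: 0.238
finger_force: 60.8
time: 22.55
position: [0.6328, 0.188, 0.119]
tcp_rot: [0.716, 0.698, -0.0, -0.0]
ft_force: [0.5, 0.0, -2.0]
opening: 0.24
finger_force: 60.8
```

```bash
python3 -m jog '[{"tx":0,"ty":0,"tz":0.3,"roll":0,"claw":0.1},{"tx":0,"ty":0,"tz":0.3,"roll":0,"claw":0.1},{"tx":0,"ty":0,"tz":0.2,"roll":0,"claw":0.1},{"tx":0,"ty":0,"tz":0.1,"roll":0,"claw":0.1},{"tx":0,"ty":0,"tz":0,"roll":0,"claw":0.1}]' 60
```

```text
time: 23.18
position: [0.6328, 0.1881, 0.1101]
tcp_rot: [0.716, 0.698, -0.0, -0.0]
ft_force: [0.2, 0.1, -1.3]
opening: 0.241
finger_force: 60.8
```

```bash
python3 -m jog '[{"tx":0,"ty":0,"tz":0.15,"roll":0,"claw":0.1},{"tx":0,"ty":0,"tz":0.15,"roll":0,"claw":0.1},{"tx":0,"ty":0,"tz":0,"roll":0,"claw":0.1}]' 60
python3 -m jog '[{"tx":0,"ty":0,"tz":0,"roll":0,"claw":0.27},{"tx":0,"ty":0,"tz":0,"roll":0,"claw":0.3},{"tx":0,"ty":0,"tz":0,"roll":0,"claw":0.33},{"tx":0,"ty":0,"tz":0,"roll":0,"claw":0.36},{"tx":0,"ty":0,"tz":0,"roll":0,"claw":0.38},{"tx":0,"ty":0,"tz":0,"roll":0,"claw":0.38}]' 20
```

```text
time: 23.55
position: [0.6327, 0.1881, 0.107]
tcp_rot: [0.716, 0.698, -0.0, -0.0]
ft_force: [0.3, -0.1, -1.5]
opening: 0.241
finger_force: 60.8
time: 24.3
position: [0.6335, 0.1882, 0.108]
tcp_rot: [0.716, 0.698, 0.001, 0.0]
ft_force: [2.1, -0.6, 5.7]
opening: 0.382
finger_force: 1.0
```

```bash
python3 -m jog '[{"tx":0,"ty":0,"tz":0,"roll":0,"claw":0.33},{"tx":0,"ty":0,"tz":0,"roll":0,"claw":0.33}]' 20
python3 -m jog '[{"tx":0,"ty":0,"tz":-0.3,"roll":0,"claw":0.33},{"tx":0,"ty":0,"tz":0,"roll":0,"claw":0.33}]' 20
```

```text
time: 24.55
position: [0.6329, 0.1882, 0.1076]
tcp_rot: [0.716, 0.698, 0.0, 0.0]
ft_force: [1.9, -0.6, 5.4]
opening: 0.327
finger_force: 0.0
time: 24.8
position: [0.6315, 0.1883, 0.1093]
tcp_rot: [0.716, 0.698, -0.001, -0.001]
ft_force: [-0.4, 0.4, -0.0]
opening: 0.332
finger_force: 0.0
```

```bash
python3 -m jog '[{"tx":0,"ty":0,"tz":-0.5,"roll":0,"claw":0.33},{"tx":0,"ty":0,"tz":-0.7,"roll":0,"claw":0.33},{"tx":0,"ty":0,"tz":-1,"roll":0,"claw":0.33},{"tx":0,"ty":0,"tz":0,"roll":0,"claw":0.33}]'
python3 -m jog '[{"tx":0,"ty":0,"tz":-2,"roll":0,"claw":0.33},{"tx":0,"ty":0,"tz":-4,"roll":0,"claw":0.33},{"tx":0,"ty":0,"tz":-5,"roll":0,"claw":0.33},{"tx":0,"ty":0,"tz":-5,"roll":0,"claw":0.33},{"tx":-5,"ty":0,"tz":0,"roll":0,"claw":0.33},{"tx":-6,"ty":0,"tz":0,"roll":0,"claw":0.33},{"tx":-5,"ty":0,"tz":0,"roll":0,"claw":0.33},{"tx":0,"ty":0,"tz":0,"roll":0,"claw":0.33}]'
python3 - <<'E'
from h import *
import pickle
go([.5,.0,.3],88.5); f=grab('wrist','w12');g=grab('scene','sc12')
x=np.array([np.cos(np.radians(88.5)),np.sin(np.radians(88.5)),0]);y=np.array([-x[1],x[0],0])
W=lambda p:np.array([.585,.2017,.0954])+(x*p[0]+y*p[1])/1e3+np.array([0,0,p[2]/1e3])
for n,fr in(('w',f),('s',g)):
  for nm,p in [('fin front top',(-39.5,0,60)),('fin back top',(10.5,0,60)),('R floor corners',(-38.5,-86,4)),('',(38.5,-86,4)),('lip R',(-42.5,-90,40)),('plate L',(40,90,110)),('plate R',(40,-90,110)),('punch body ctr',(-13,-47,26)),('nose',(24,-47,20))]: print(n,nm,proj(fr,W(p)).round(1))
for n in('w12','sc12'):
  h=cv2.cvtColor(cv2.imread(f'pics/{n}.png'),cv2.COLOR_BGR2HSV); m=((h[...,2]<110)).astype(np.uint8)*255
  N,_,st,c=cv2.connectedComponentsWithStats(m)
  print(n,[(st[i].tolist(),c[i].round(0).tolist()) for i in range(1,N) if 40<st[i][4]<3000])
E
```

```text
time: 25.3
position: [0.6337, 0.1885, 0.1337]
tcp_rot: [0.716, 0.698, 0.001, 0.001]
ft_force: [0.5, -0.2, -0.0]
opening: 0.33
finger_force: 0.0
time: 26.3
position: [0.6287, 0.0205, 0.2919]
tcp_rot: [0.72, 0.694, -0.002, 0.002]
ft_force: [0.2, 0.9, 0.2]
opening: 0.331
finger_force: 0.0
t 26.3 pos [0.6287 0.0205 0.2919] az 87.88 tilt [-0.02 -0.29] F [0.2 0.9 0.2] T [ 0.07 -0.03  0.02] op 0.331 ff 0.0 q7 -0.24
  tx,ty,tz [ -2.53 -12.79  -0.79] roll -0.62
w fin front top [193.   10.6]
w fin back top [188.9 -63.2]
w R floor corners [292.3  25.5]
w  [294.2 -68.5]
w lip R [301.7  20.1]
w plate L [  12.6 -166.9]
w plate R [ 324.1 -171.3]
w punch body ctr [251.7 -12.2]
w nose [251.2 -58.1]
s fin front top [332.7 136.3]
s fin back top [341.9 128.1]
s R floor corners [353.6 162.6]
s  [366.9 149.5]
s lip R [356.4 155.6]
s plate L [325.8  98.6]
s plate R [376.5 123.8]
s punch body ctr [348.6 147.1]
s nose [354.8 142.4]
w12 [([95, 0, 19, 21, 338], [104.0, 10.0]), ([185, 0, 22, 21, 429], [196.0, 9.0]), ([239, 0, 25, 19, 472], [251.0, 9.0]), ([291, 0, 4, 18, 72], [292.0, 8.0]), ([190, 25, 23, 9, 147], [202.0, 28.0]), ([237, 24, 21, 9, 139], [246.0, 28.0]), ([106, 78, 47, 51, 911], [137.0, 103.0]), ([270, 178, 24, 30, 529], [281.0, 192.0])]
sc12 [([51, 92, 26, 15, 151], [61.0, 98.0]), ([276, 105, 38, 21, 200], [295.0, 115.0]), ([272, 146, 31, 28, 480], [286.0, 161.0]), ([308, 204, 16, 20, 230], [315.0, 214.0]), ([178, 212, 13, 22, 105], [185.0, 223.0]), ([146, 241, 27, 15, 264], [158.0, 248.0]), ([258, 250, 28, 25, 319], [272.0, 262.0]), ([137, 267, 61, 66, 562], [168.0, 299.0]), ([218, 267, 22, 10, 57], [232.0, 270.0]), ([174, 320, 42, 39, 291], [198.0, 339.0]), ([234, 343, 16, 16, 55], [243.0, 351.0]), ([186, 350, 74, 34, 1349], [220.0, 372.0]), ([301, 350, 16, 11, 66], [309.0, 354.0]), ([277, 353, 16, 16, 75], [284.0, 360.0]), ([291, 361, 13, 13, 70], [297.0, 367.0])]
```

```bash
python3 -m jog '[{"tx":-5,"ty":0,"tz":0,"roll":0,"claw":0.33},{"tx":-5,"ty":0,"tz":0,"roll":0,"claw":0.33},{"tx":-5,"ty":0,"tz":0,"roll":0,"claw":0.33},{"tx":0,"ty":0,"tz":0,"roll":0,"claw":0.33}]'
python3 - <<'E'
from h import *
grab('scene','sc13');a=cv2.imread('pics/sc8.png',0);b=cv2.imread('pics/sc13.png',0);z=cv2.imread('pics/scene0.png',0)
t=a[135:170,340:375];r=b[130:175,335:380]
m=cv2.matchTemplate(r,t,cv2.TM_CCOEFF_NORMED);print('tray corner shift',np.unravel_index(m.argmax(),m.shape),m.max())
for n,(u,v) in dict(drift=(315,213),die=(270,262),hammer=(195,338),tin=(286,155),w1=(182,222),w2=(225,272),green=(158,248)).items():
    m=cv2.matchTemplate(b[v-20:v+20,u-20:u+20],z[v-14:v+14,u-14:u+14],cv2.TM_CCOEFF_NORMED);print(n,np.unravel_index(m.argmax(),m.shape),m.max().round(3))
E
```

```text
time: 26.9
position: [0.6244, -0.1265, 0.2916]
tcp_rot: [0.719, 0.695, -0.001, 0.001]
ft_force: [0.3, 0.7, 0.3]
opening: 0.33
finger_force: 0.0
tray corner shift (np.int64(5), np.int64(5)) 0.49040154
drift (np.int64(6), np.int64(6)) 1.0
die (np.int64(6), np.int64(6)) 1.0
hammer (np.int64(6), np.int64(6)) 1.0
tin (np.int64(10), np.int64(6)) -0.012
w1 (np.int64(6), np.int64(6)) 1.0
w2 (np.int64(6), np.int64(6)) 1.0
green (np.int64(6), np.int64(6)) 0.999
```

```bash
python3 - <<'E'
from h import *
a=cv2.imread('pics/sc8.png',0);b=cv2.imread('pics/sc12.png',0);z=cv2.imread('pics/scene0.png',0)
for n,y,x,A,Bs in [('corner',150,362,a,b),('plateR',125,374,a,b),('lip',158,340,a,b),('tin',155,286,z,b)]:
    m=cv2.matchTemplate(Bs[y-14:y+14,x-14:x+14],A[y-9:y+9,x-9:x+9],cv2.TM_CCOEFF_NORMED);print(n,np.unravel_index(m.argmax(),m.shape),m.max().round(3))
E
```

```text
corner (np.int64(5), np.int64(5)) 0.379
plateR (np.int64(5), np.int64(4)) 0.935
lip (np.int64(9), np.int64(10)) 0.783
tin (np.int64(5), np.int64(5)) 1.0
```

```bash
python3 -m jog '[{"tx":5.5,"ty":-0.7,"tz":0,"roll":0,"claw":0.33},{"tx":5.5,"ty":-0.7,"tz":0,"roll":0,"claw":0.33},{"tx":5.5,"ty":-0.7,"tz":0,"roll":0,"claw":0.33},{"tx":5.5,"ty":-0.7,"tz":0,"roll":0,"claw":0.33},{"tx":5,"ty":-0.7,"tz":0,"roll":0,"claw":0.33},{"tx":0,"ty":0,"tz":0,"roll":0,"claw":0.33},{"tx":0,"ty":0,"tz":0,"roll":0,"claw":0.33}]'
python3 - <<'E'
from h import *
f=grab('wrist','w14');go([.585,.15,.29],88.5)
x=np.array([np.cos(np.radians(88.5)),np.sin(np.radians(88.5)),0]);y=np.array([-x[1],x[0],0])
W=lambda p:np.array([.585,.2017,.0954])+(x*p[0]+y*p[1])/1e3+np.array([0,0,p[2]/1e3])
for nm,p in [('fin F',(-39.5,0,60)),('fin B',(10.5,0,60)),('lip in R',(-38.5,-86,40)),('lip in L',(-38.5,86,40)),('floor F R',(-38.5,-86,4)),('plate L',(38.5,88,110)),('plate R',(38.5,-88,110)),('punch rear',(-35,-47,26)),('body front',(5,-47,26)),('nose',(24,-47,20))]: print(nm,proj(f,W(p)).round(1))
h=cv2.cvtColor(f['image'],cv2.COLOR_RGB2HSV);g=f['image'].astype(int).sum(2)
m=(h[...,2]<70).astype(np.uint8)*255;N,_,st,c=cv2.connectedComponentsWithStats(m)
print([(st[i].tolist(),c[i].round(0).tolist()) for i in range(1,N) if 60<st[i][4]<5000])
e=cv2.Canny(cv2.cvtColor(f['image'],cv2.COLOR_RGB2GRAY),60,150)
L=cv2.HoughLinesP(e,1,np.pi/720,50,minLineLength=60,maxLineGap=6)
print([l[0].tolist() for l in L] if L is not None else 0)
E
```

```text
time: 27.82
position: [0.5961, 0.1512, 0.2922]
tcp_rot: [0.715, 0.699, 0.0, -0.0]
ft_force: [0.6, -0.6, -0.2]
opening: 0.329
finger_force: 0.0
t 27.88 pos [0.5965 0.1495 0.2921] az 88.57 tilt [-0.01 -0.02] F [ 1.  -0.2 -0.3] T [-0.02  0.03  0.02] op 0.331 ff 0.0 q7 -0.45
  tx,ty,tz [ 0.02 -1.16  0.21] roll 0.07
fin F [241.7 170.2]
fin B [241.4 113.7]
lip in R [330.8 165.6]
lip in L [154.2 164.8]
floor F R [322.9 159.6]
plate L [111.   72.7]
plate R [365.5  73.8]
punch rear [289.3 159.5]
body front [290.7 119. ]
nose [290.7  99. ]
[([19, 0, 58, 17, 534], [55.0, 10.0]), ([0, 53, 444, 8, 1542], [215.0, 57.0]), ([236, 115, 11, 54, 103], [245.0, 140.0]), ([277, 119, 22, 42, 153], [284.0, 150.0])]
[[335, 60, 444, 60], [5, 52, 449, 52], [296, 58, 449, 58], [0, 17, 194, 17], [120, 73, 294, 73], [107, 79, 363, 79], [186, 60, 299, 60], [41, 87, 146, 87], [192, 18, 298, 18], [472, 323, 511, 116], [381, 270, 511, 346], [164, 160, 235, 160], [245, 171, 331, 171], [0, 60, 67, 60], [1, 344, 124, 271], [168, 166, 229, 166], [156, 86, 248, 86], [141, 84, 148, 153], [343, 17, 440, 17], [146, 85, 154, 178], [321, 159, 325, 91], [157, 88, 163, 158], [329, 161, 334, 84], [333, 168, 339, 87], [2, 343, 121, 272], [386, 272, 510, 345]]
```

```bash
python3 -c "
from bench import bot
print(bot.sign_off())"
```

```text
the job is handed in; nothing more can be done
None
```

The tray hangs level and fully home on the wide screw pair with the punch inside it; the bystanders were not disturbed, the gripper is empty, and the job was handed in at about 28 s.

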